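Bring the syringe pump's pusher up to the plunger without giving a bolus

TASK

The filled syringe is already seated in the syringe pump. Swing the pump's clamp fully across the syringe barrel, and slide the pusher block up to the syringe until its face just rests against the plunger's thumb pad, so gently that the plunger is not driven in and no drug is pushed out. Do not press on the syringe itself, and leave the other things on the trolley as they are.

Things in the scene. Friction and masses are not known exactly. Their poses are not given: they have to be found in the camera images.
- pump: White bench syringe pump, fixed, 340 mm wide (its y), 170 deep (x), deck 85 high; origin: centre of its underside. Its front panel faces its -x (to the robot). The syringe lies along pump y: axis at pump x = +20, 125 above the trolley, tip to +y; drive end with low bracket (127 high) at -y. Only pusher, clamp and knobs stand above 145. Turned up to 0.3 rad either way.
- pusher: Aluminium pusher block, 90 (x) x 30 (y) x 66 mm, top 155 mm above the trolley; slides along the pump's y, +y to the syringe; axes parallel to the pump's. Origin: centre of its pushing face (on the syringe axis, looks to +y); the block reaches 30 mm behind it. Drive released: it slides with about 2 N and stays where left. Starts 35 to 120 mm short of the plunger.
- pusher_knob (a point): Upright black round knob on top of the pusher block, 18 mm in diameter, 40 mm tall (155 to 195 mm above the trolley); this point is on its axis, 175 mm above the trolley, 15 mm behind (-y) the pushing face.
- plunger: Plunger of the 50 ml syringe: white rod with a round thumb pad, 32 mm in diameter. Origin: centre of the pad's outer face, which looks to pump -y at the pusher, 125 mm above the trolley; axes parallel to the pump's. It slides into the barrel (+y) if pressed with more than about 9 N, and does not spring back. The pusher touches it when both origins coincide.
- syringe: Clear 50 ml syringe barrel, 30 mm in diameter, 108 mm long, held in the V block (it cannot shift); origin at the centre of its finger flange, the barrel runs from there to pump +y. Its top is 140 mm above the trolley.
- clamp (a joint): Angle of the swing clamp, rad: 0 = across the barrel (closed, at its stop), grows as it opens; seen from above, closing turns it counter-clockwise. At 0 its arm points from the pivot to pump -x over the barrel, at 1.57 to pump +y alongside it. Starts at 1.1 to 1.65. It turns stiffly (1 N at the knob) and stays where left.
- clamp_knob (a point): Upright black round knob at the free end of the clamp's arm, 16 mm in diameter, from 152 to 182 mm above the trolley; this point is on its axis 167 mm above the trolley, 70 mm from the pivot's axis. The arm below it is 16 mm wide, from 144 to 152 mm high.
- clamp_pivot (a point): Point on the clamp's upright pivot axis, 167 mm above the trolley (12 mm over the pivot's head); at pump x = +62 mm, y = +85 mm.
- vial_tall: Bystander: clear glass vial, 32 mm in diameter, 62 mm tall, standing near the pump's front; origin at the centre of its underside.
- vial_short: Bystander: amber glass vial, 26 mm in diameter, 42 mm tall, standing behind the pump; origin at the centre of its underside.
- carton: Bystander: paper carton 55 x 85 x 45 mm, behind the pump; origin at the centre of its underside.
- saline: Bystander: clear bottle, 72 mm in diameter, 175 mm tall, at the left; origin at the centre of its underside.
- gallipot: Bystander: small steel pot, 70 mm in diameter, 42 mm tall, at the right; origin at the centre of its underside.
- tape: Bystander: roll of white tape lying flat, 60 mm in diameter, 25 mm high, at the left; origin at the centre of its underside.
- flush_syringe: Bystander: small capped syringe lying on the trolley, about 150 mm long, 16 mm in diameter, at the right; origin under its middle.

How it is judged (in metres and radians):
At the end, for the whole second after the job is handed in: The clamp lies across the barrel (within 0.12 rad of its stop); the pusher's face is within 2.5 mm of the plunger's thumb pad and at rest; the plunger is within 2 mm of where it was at the start (value of joint clamp below 0.12 rad and y of pusher in the frame of plunger above -0.0025 m and distance of plunger from where it was at the start of the episode below 0.002 m and linear speed of pusher below 0.005 m/s); the robot touches nothing.
It fails at once if the pusher presses on the plunger with more than 12 N (contact force between pusher and plunger above 12 N).
It fails at once if the robot presses on the syringe or its plunger with more than 5 N (contact force between any of the arm, the fingers and syringe above 5 N or contact force between any of the arm, the fingers and plunger above 5 N).
It fails at once if a bystander is shifted by more than 30 mm or tipped over (distance of any of vial_tall, vial_short, carton, saline, gallipot, tape, flush_syringe from where it was at the start of the episode above 0.03 m or angle between any of vial_tall, vial_short, carton, saline, gallipot's own z axis and vertical above 0.5 rad).
It also fails if it takes over 58 s, if anything falls off the work surface, if the arm or the gripper's body presses on something with over 40 N, if the wrist force passes 120 N, or if a joint passes its speed limit or range.

ROBOT

A 7-joint arm with a two-finger parallel gripper is mounted at the origin on the work surface. World frame = base frame: x ahead of the robot, y to its left, z up, the work surface at z = 0. Lengths are in m, angles in degrees, forces in N, time in s.
With the tool pointing down it reaches from about 0.4 to 0.875 m from the base axis. Payload 19.3 kg.
Tool frame: the origin (TCP) lies midway between the tips of the shut fingers; the grasp point (between the pads) lies 19 mm behind it; y points along the fingers, z is the direction in which the jaws open and shut, and the axes are right-handed (so a half turn about y gives the same grasp; the last joint's range is limited). The gripper opens to 85 mm and grips with 20 to 120 N. Pads are 22 mm wide; open, the fingers measure 114 mm over their backs; the gripper's body (76 mm by 85 mm) begins 54 mm behind the grasp point. The pads swing forward as they close: fully open they stand 13 mm farther back than shut.
Start: joints at [72.582, 29.874, -2.08, 91.645, 1.215, 58.505, -6.463], TCP at [0.145, -0.608, 0.231] pointing down, gripper open.
Joint ranges: [-166.77, 166.77], [-17.47, 122.26], [-85.68, 81.53], [9.62, 139.38], [-72.42, 252.41], [9.2, 110.78], [-144.41, 144.41]. Speed limits (degrees/s): [108.29, 108.29, 136.94, 136.94, 172.46, 172.46, 172.46].

INTERFACE

Orientations are given as [roll, pitch, yaw] about the fixed x, y, z axes, in that order (R = Rz(yaw) Ry(pitch) Rx(roll)).
In Python, from bench import manip gives the robot as it stands.
- The arm moves only by the tool arm_command, never from a script. Its argument "commands" is a list of rows, each an object with "gripper": the finger opening in cm, from 0 to 8.54; "linear": the shift along the world's x, y, z in cm, a list of three; "turn": the turn, a rotation vector about the world's x, y, z in degrees, a list of three. A call has 1 to 5 rows; each row shifts and turns the pose as measured when the row begins; what a row does not reach is not made up. A row lasts 1/12 s, in which the tool goes at most 41.7 mm and 7.16 degrees, less where a joint would pass 70% of its speed; a pose out of reach is approached as far as the arm can. A call is refused whole if a number of a shift passes 4.17 or a number of a turn 7.16, either way. A call with a gripper value outside its range is refused whole. The fingers move at their own pace and stop on an object; "grip_force" is the grip in N (left out, the last holds). Time passes only in rows, so rows that do not move let the fingers close. It gives the time, the measured TCP pose, the force and the opening at its end, in the units of the state.
- manip.get_obs(): the state, without advancing time (a new reading comes with each control period).
- manip.get_image(name): name is "scene" or "top"; returns a dict with "frame" (384x512x3 uint8, red, green, blue), "K" (3x3 intrinsics, pixels), "dist" ([k1, k2, p1, p2, k3] as OpenCV has them; the pictures are not rectified), "rvec" (rotation vector, rad) and "tvec" (3), from world to camera coordinates, as OpenCV has them. Camera axes: x right, y down, z forward; pixel columns grow to the right and rows downward; lengths in m; the calibration is good to about 2 mm. A picture is of the moment at which its call begins. There is no depth.
- manip.job_done(): hands the job in, once; it reports no verdict.
The state is a dict: "time_s": time; "joints": joint angles; "dq": joint speeds; "joint_torque": joint torques, N m; "tcp_pos": TCP position; "tool_rot": TCP orientation; "wrist_force": force on the tool from outside, world axes, zero at the start; "ft_torque": the same for the moment, N m; "gripper_width": finger opening in m.
Only numpy, scipy, OpenCV 4.12 (cv2) and the standard library are available. Lean on these libraries where they do the work, as an engineer would, in place of code of your own. Each camera call takes 0.05 s, during which the arm holds its last target. There are 200 camera calls.

## Working session

There is one attempt and no reset: what is moved stays moved. The work goes in short steps, Python scripts to look and compute and a tool call to move; the robot and the scene stay as the last step left them, time stands still between calls to the robot, and variables do not carry over. Pictures are saved under pics/ and viewed, about 8 in all and at most 12, crops included, and the job is handed in when it is done.

Besides the shell and the picture viewer there is one more tool, called after "Call:" as name(argument=value, ...) on one line, values as JSON. arm_command: Moves the arm, as the interface text tells. Its arguments: {"type":"object","properties":{"commands":{"type":"array"},"grip_force":{"type":"number"}},"required":["commands"]}

```bash
mkdir -p pics
cat > h.py <<'E'
import numpy as np, cv2
from bench import manip
def cam(n):
    d=manip.get_image(n); return d
def ray(d,uv):
    p=cv2.undistortPoints(np.array([[uv]],float),np.array(d["K"]),np.array(d["dist"]))[0,0]
    R=cv2.Rodrigues(np.array(d["rvec"],float))[0]; t=np.array(d["tvec"],float).ravel()
    return -R.T@t, R.T@np.array([p[0],p[1],1.])
def onz(d,uv,z):
    o,v=ray(d,uv); return o+v*(z-o[2])/v[2]
def proj(d,P):
    return cv2.projectPoints(np.array(P,float).reshape(-1,1,3),np.array(d["rvec"],float),np.array(d["tvec"],float),np.array(d["K"]),np.array(d["dist"]))[0][:,0]
def tri(d1,u1,d2,u2):
    o1,v1=ray(d1,u1);o2,v2=ray(d2,u2)
    s=np.linalg.lstsq(np.c_[v1,-v2],o2-o1,rcond=None)[0]
    a,b=o1+s[0]*v1,o2+s[1]*v2
    return (a+b)/2,np.linalg.norm(a-b)
def save(d,name,box=None,k=1):
    f=d["frame"]
    if box: f=f[box[1]:box[3],box[0]:box[2]]
    cv2.imwrite("pics/"+name,cv2.resize(f[:,:,::-1],None,fx=k,fy=k,interpolation=cv2.INTER_CUBIC))
E
python3 - <<'E'
from h import *
o=manip.get_obs(); print(o["time_s"],o["tcp_pos"],o["tool_rot"],o["wrist_force"],o["gripper_width"])
for n in("top","scene"):
    d=cam(n); save(d,n+"0.png",k=1.5); print(n,ray(d,(256,192)))
E
```

```text
0.0 [ 0.14470628 -0.60768884  0.2307493 ] [-9.00617948e+01 -3.25120632e-03 -1.66603457e+02] [ 0.22104806 -0.63019098 -0.45622035] 0.08557482459189081
top (array([0.34494905, 0.02622571, 1.51484495]), array([ 0.1231006 ,  0.00222925, -0.9924192 ]))
scene (array([ 0.94760073, -0.71094576,  0.69243686]), array([-0.42928978,  0.7052468 , -0.5643063 ]))
```

View pics/top0.png

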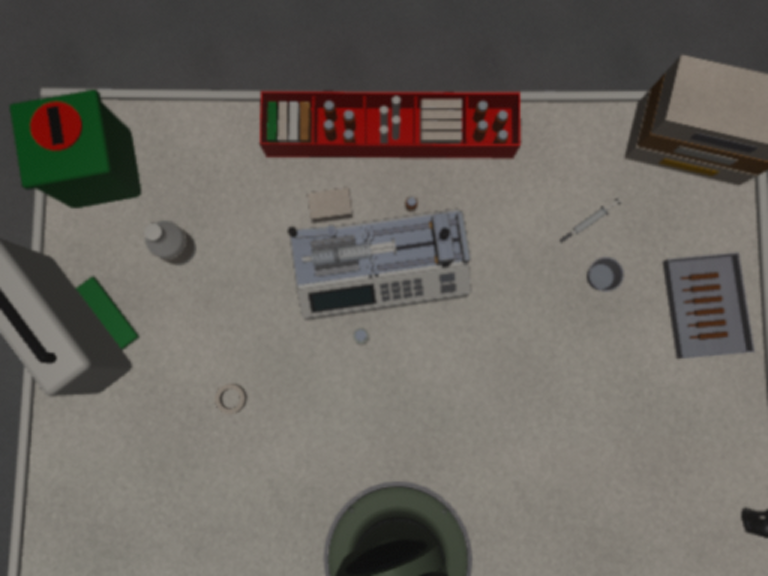

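View pics/scene0.png

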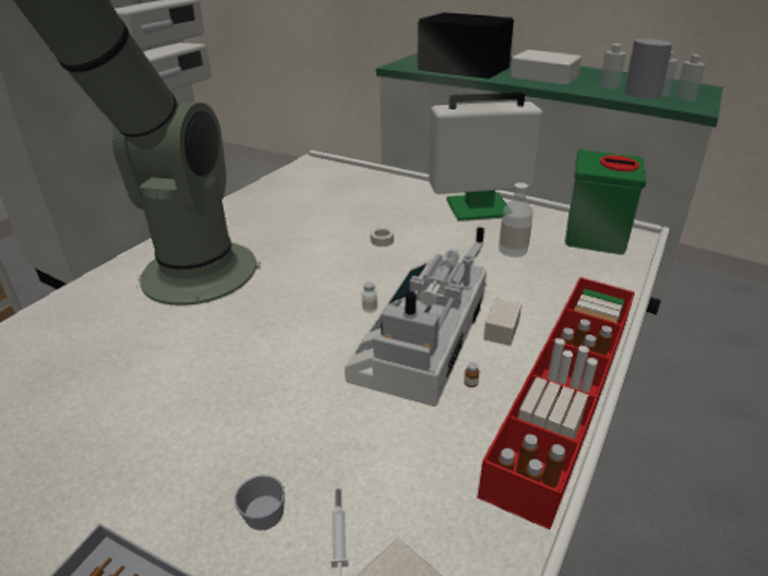

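The top view shows the pump at about (380,262), its pusher knob at (445,233) and its clamp knob at (292,231). In the scene view the same knobs are at (410,302) and (480,235). I'll zoom in on both.

Run:
```python
from h import *
T=cam("top");S=cam("scene")
a=T["frame"][130:220,185:320];b=S["frame"][145:275,225:330]
a=cv2.resize(a,None,fx=5.5,fy=5.5,interpolation=cv2.INTER_CUBIC)
save(T,"topc.png",(185,130,320,220),5.5); save(S,"scenec.png",(225,145,330,275),4.6)
np.save("T0.npy",T,allow_pickle=True);np.save("S0.npy",S,allow_pickle=True)
for n,d,box in(("T",T,(185,130,320,220)),("S",S,(225,145,330,275))):
    f=d["frame"][box[1]:box[3],box[0]:box[2]]
    m=(f.max(2)<45).astype(np.uint8)
    c=cv2.connectedComponentsWithStats(m)
    for s,q in zip(c[2][1:],c[3][1:]):
        if s[4]>6: print(n,s[:2]+box[:2],s[2:],q+box[:2])
```

```text
T [193 152] [ 4  5 15] [194.66666667 154.2       ]
T [294 153] [ 5  6 25] [295.92 155.6 ]
T [295 175] [4 2 8] [296.5 175.5]
T [207 190] [ 43  17 478] [227.84518828 198.43933054]
S [318 152] [ 4  9 35] [319.54285714 156.11428571]
S [261 177] [ 22  33 199] [271.82914573 195.16582915]
S [315 200] [ 6 15 25] [317.4  207.24]
S [298 223] [11 28 70] [302.82857143 236.28571429]
```

View pics/topc.png

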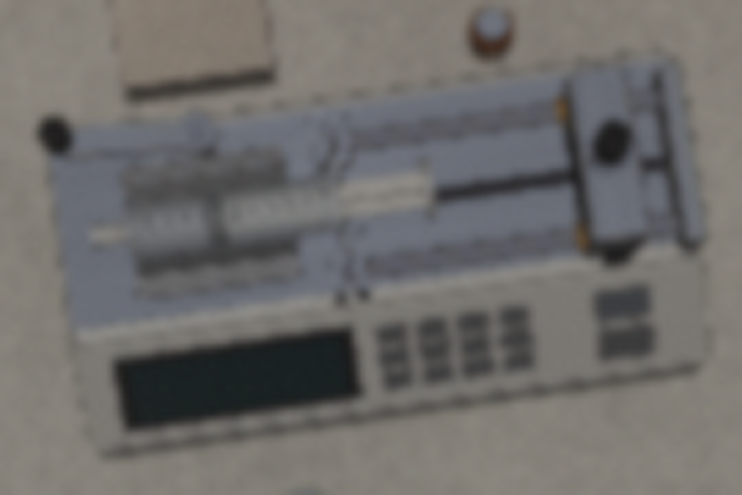

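View pics/scenec.png

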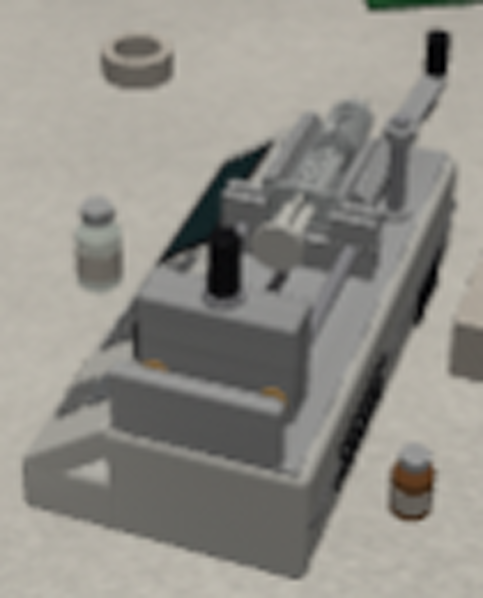

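In the top crop (5.5× from (185,130)), the pusher knob is at (612,138) and the pusher's front edge runs (568,85)-(590,245). The pad's outer face is at about (433,190), the syringe tip at (95,235) and the clamp knob at (55,134). The scene crop (4.6× from (225,145)) shows the pusher knob at (224,262), the pad at (280,240) and the clamp knob at (436,53).

Run:
```python
from h import *
T=np.load("T0.npy",allow_pickle=True).item();S=np.load("S0.npy",allow_pickle=True).item()
t=lambda x,y:((x+.5)/5.5-.5+185,(y+.5)/5.5-.5+130)
s=lambda x,y:((x+.5)/4.6-.5+225,(y+.5)/4.6-.5+145)
p=lambda n,v:print(n,np.round(v,4))
p("pk top@.195",onz(T,t(612,133),.195)); p("pk S@.175",onz(S,s(224,262),.175)); 
p("ck top@.182",onz(T,t(55,131),.182)); p("ck S@.167",onz(S,s(436,53),.167))
for n,a,b in(("pk",t(612,138),s(224,262)),("ck",t(55,134),s(436,53))):
    X,e=tri(T,a,S,b);p(n,X);p("err",e)
pad=onz(T,t(433,190),.125);tip=onz(T,t(95,235),.125);p("pad",pad);p("tip",tip)
d=pad-tip;p("axis yaw deg",np.degrees(np.arctan2(d[0],-d[1])))
p("pad S",onz(S,s(280,240),.125))
a=onz(T,t(568,85),.155);b=onz(T,t(590,245),.155);p("face rear",a);p("face front",b)
a=onz(T,t(110,455),.0);b=onz(T,t(700,372),.0);p("pump frontL",a);p("pump frontR",b);d=b-a;p("yaw,len",[np.degrees(np.arctan2(d[0],-d[1])),np.linalg.norm(d)])
p("pivot S @.155",onz(S,s(402,127),.155)); p("pivot T",onz(T,t(202,135),.155))
```

```text
pk top@.195 [ 0.6142 -0.0787  0.195 ]
pk S@.175 [ 0.6111 -0.079   0.175 ]
ck top@.182 [0.6163 0.1989 0.182 ]
ck S@.167 [0.6159 0.1991 0.167 ]
pk [ 0.6138 -0.0809  0.1774]
err 0.0032
ck [0.6167 0.2003 0.1669]
err 0.0025
pad [0.5978 0.0089 0.125 ]
tip [0.5731 0.1844 0.125 ]
axis yaw deg 8.026
pad S [0.5966 0.0172 0.125 ]
face rear [ 0.6472 -0.0594  0.155 ]
face front [ 0.5645 -0.0705  0.155 ]
pump frontL [0.4687 0.1878 0.    ]
pump frontR [ 0.5176 -0.1431  0.    ]
yaw,len [8.4013 0.3345]
pivot S @.155 [0.6261 0.1224 0.155 ]
pivot T [0.6202 0.1273 0.155 ]
```

Call:
arm_command(commands=[{"gripper":0,"linear":[2.4,2.4,1.0],"turn":[0,0,4.3]},{"gripper":0,"linear":[2.4,2.4,1.0],"turn":[0,0,4.3]},{"gripper":0,"linear":[2.4,2.4,1.0],"turn":[0,0,4.3]},{"gripper":0,"linear":[2.4,2.4,1.0],"turn":[0,0,4.3]},{"gripper":0,"linear":[2.4,2.4,1.0],"turn":[0,0,4.3]}], grip_force=20)

```text
time_s: 0.62
tcp_pos: [0.2608, -0.4859, 0.2789]
tool_rot: [-90.3, -0.2, -145.0]
wrist_force: [0.0, -0.8, -0.8]
gripper_width: 0.0257
```

Call:
arm_command(commands=[{"gripper":0,"linear":[2.4,2.4,0.4],"turn":[0,0,4.3]},{"gripper":0,"linear":[2.4,2.4,0.4],"turn":[0,0,4.3]},{"gripper":0,"linear":[2.4,2.4,0.4],"turn":[0,0,4.3]},{"gripper":0,"linear":[2.4,2.4,0.4],"turn":[0,0,4.3]},{"gripper":0,"linear":[2.4,2.4,0.4],"turn":[0,0,4.3]}])

```text
time_s: 1.03
tcp_pos: [0.3853, -0.3593, 0.3017]
tool_rot: [-90.2, -0.3, -122.5]
wrist_force: [0.2, -0.7, 0.5]
gripper_width: 0.0002
```

Call:
arm_command(commands=[{"gripper":0,"linear":[2.3,2.4,0],"turn":[0,0,4.0]},{"gripper":0,"linear":[2.3,2.4,0],"turn":[0,0,4.0]},{"gripper":0,"linear":[2.3,2.4,0],"turn":[0,0,4.0]},{"gripper":0,"linear":[2.3,2.4,0],"turn":[0,0,4.0]},{"gripper":0,"linear":[2.3,2.4,0],"turn":[0,0,4.0]}])

```text
time_s: 1.45
tcp_pos: [0.5051, -0.2324, 0.3033]
tool_rot: [-90.1, -0.4, -101.4]
wrist_force: [0.2, -0.7, -0.3]
gripper_width: 0.0003
```

Call:
arm_command(commands=[{"gripper":0,"linear":[2.3,2.4,-1],"turn":[0,0,4.0]},{"gripper":0,"linear":[2.3,2.3,-1],"turn":[0,0,4.0]},{"gripper":0,"linear":[2.3,2.3,-1],"turn":[0,0,4.0]},{"gripper":0,"linear":[2.3,2.3,-1],"turn":[0,0,4.0]},{"gripper":0,"linear":[2.2,2.2,-1],"turn":[0,0,3.0]}])

```text
time_s: 1.87
tcp_pos: [0.6247, -0.1106, 0.2534]
tool_rot: [-89.8, -0.4, -81.4]
wrist_force: [0.9, -0.7, 0.7]
gripper_width: 0.0001
```

Call:
arm_command(commands=[{"gripper":0,"linear":[0,0,0],"turn":[0,0,0]}])

```text
time_s: 1.95
tcp_pos: [0.6269, -0.1047, 0.251]
tool_rot: [-89.9, -0.2, -80.9]
wrist_force: [-0.1, 1.2, -0.1]
gripper_width: 0.0003
```

Call:
arm_command(commands=[{"gripper":0,"linear":[-0.9,-1.2,0],"turn":[0,0,-1]},{"gripper":0,"linear":[0,0,-3],"turn":[0,0,0]},{"gripper":0,"linear":[0,0,-3],"turn":[0,0,0]},{"gripper":0,"linear":[0,0,-1.8],"turn":[0,0,0]},{"gripper":0,"linear":[0,0,0],"turn":[0,0,0]}])

```text
time_s: 2.37
tcp_pos: [0.617, -0.117, 0.1697]
tool_rot: [-89.9, -0.2, -81.9]
wrist_force: [0.6, 0.3, -0.2]
gripper_width: 0.0001
```

Run:
```python
from h import *
o=manip.get_obs();print(o["tcp_pos"],o["wrist_force"])
T=cam("top");S=cam("scene")
a=cv2.resize(T["frame"][130:220,185:320],(400,267),interpolation=cv2.INTER_CUBIC)
b=cv2.resize(S["frame"][145:275,225:330],(400,495),interpolation=cv2.INTER_CUBIC)
a=cv2.copyMakeBorder(a,0,228,0,0,0)
cv2.imwrite("pics/c1.png",np.hstack([a,b])[:,:,::-1])
```

```text
[ 0.61702749 -0.1170313   0.16973908] [ 0.55756854  0.255776   -0.21402929]
```

View pics/c1.png

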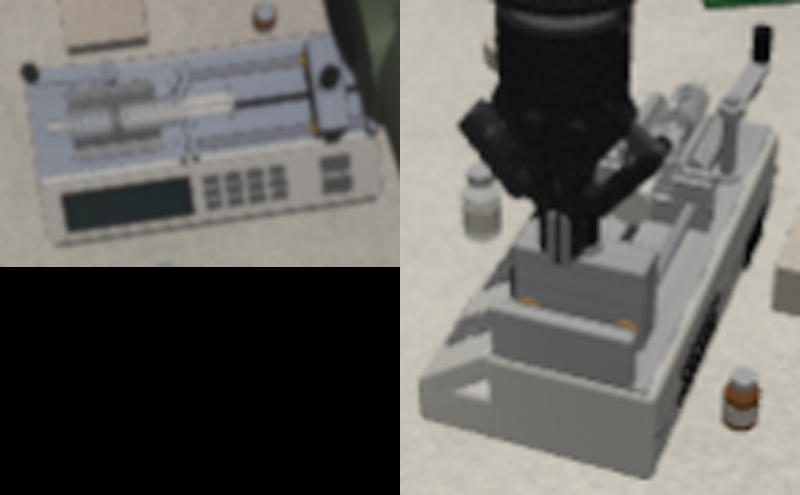

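The pump is unmoved and the shut fingers stand behind the pusher knob (top at (330,77), scene at (565,240)). The way ahead is free, so I'm pushing the first ~60 mm along pump +y.

Call:
arm_command(commands=[{"gripper":0,"linear":[-0.11,0.8,0],"turn":[0,0,0]},{"gripper":0,"linear":[-0.11,0.8,0],"turn":[0,0,0]},{"gripper":0,"linear":[-0.11,0.8,0],"turn":[0,0,0]},{"gripper":0,"linear":[-0.11,0.8,0],"turn":[0,0,0]},{"gripper":0,"linear":[-0.11,0.8,0],"turn":[0,0,0]}])

```text
time_s: 2.88
tcp_pos: [0.6142, -0.0765, 0.1785]
tool_rot: [-89.3, -0.5, -82.1]
wrist_force: [0.5, -3.0, -1.8]
gripper_width: -0.0002
```

Call:
arm_command(commands=[{"gripper":0,"linear":[-0.11,0.8,0],"turn":[0,0,0]},{"gripper":0,"linear":[-0.11,0.8,0],"turn":[0,0,0]},{"gripper":0,"linear":[-0.11,0.8,0],"turn":[0,0,0]},{"gripper":0,"linear":[-0.08,0.6,0],"turn":[0,0,0]},{"gripper":0,"linear":[0,0,0],"turn":[0,0,0]}])

```text
time_s: 3.3
tcp_pos: [0.6092, -0.0401, 0.1794]
tool_rot: [-89.3, -0.5, -81.9]
wrist_force: [0.9, -1.1, -0.7]
gripper_width: -0.0001
```

Run:
```python
from h import *
o=manip.get_obs();print(o["tcp_pos"],o["wrist_force"])
T=cam("top");S=cam("scene")
a=cv2.resize(T["frame"][145:190,225:305],(800,450),interpolation=cv2.INTER_CUBIC)
cv2.imwrite("pics/c2.png",a[:,:,::-1])
np.save("T1.npy",T,allow_pickle=True)
```

```text
[ 0.60922932 -0.04012942  0.17944571] [ 0.94758803 -1.0598055  -0.73014837]
```

View pics/c2.png

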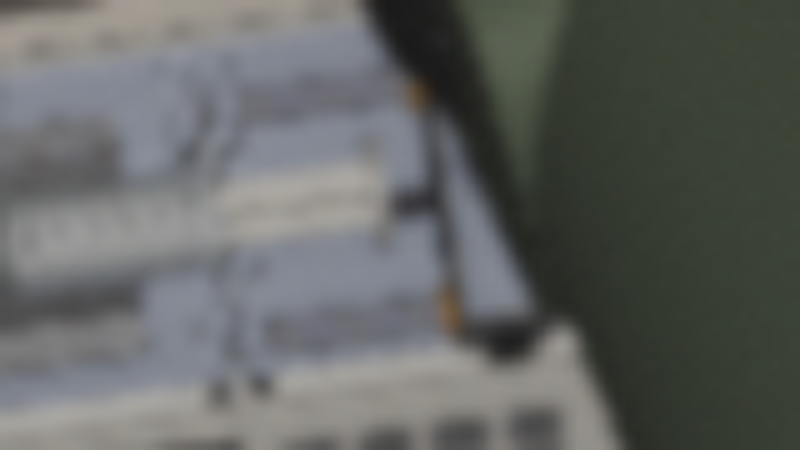

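The face's dark strip runs (432,110)-(460,320), with its right border (the top edge) at about x=452 level with the pad. The pad's outer edge is at (388,203).

Run:
```python
from h import *
T=np.load("T1.npy",allow_pickle=True).item()
c=lambda x,y:((x+.5)/10-.5+225,(y+.5)/10-.5+145)
yp=np.array([-.14,.99,0])
for u,v in((440,452),(440,455),):
    A=onz(T,c(388,203),.125);B=onz(T,c(v,203),.155);C=onz(T,c(u-3,203),.10)
    print(A,B,C,(A-B)@yp,(A-C)@yp)
g=T["frame"][160:170,255:278].sum(2)/3
print(np.round(g[4:8]))
```

```text
[0.59576878 0.00880293 0.125     ] [ 0.59045157 -0.00873596  0.155     ] [ 0.60035767 -0.00578193  0.1       ] 0.01661909329176025 0.015081453989460519
[0.59576878 0.00880293 0.125     ] [ 0.59045607 -0.00957558  0.155     ] [ 0.60035767 -0.00578193  0.1       ] 0.01745094121135088 0.015081453989460519
[[159. 154. 152. 152. 153. 152. 146. 145. 130. 100.  81.  73.  62.  58.
   87. 115. 119. 101.  71.  46.  38.  42.  48.]
 [150. 151. 151. 152. 155. 153. 149. 143. 122.  85.  64.  60.  58.  58.
   81. 112. 126. 117.  90.  58.  39.  38.  45.]
 [153. 158. 160. 161. 161. 159. 156. 145. 121.  95.  82.  84.  86.  76.
   78. 108. 127. 126. 106.  71.  44.  40.  45.]
 [156. 155. 155. 156. 154. 150. 147. 134. 120. 113. 113. 116. 116.  96.
   79. 102. 126. 131. 118.  86.  52.  38.  42.]]
```

Call:
arm_command(commands=[{"gripper":0,"linear":[-0.03,0.2,-0.6],"turn":[0,0,0]}])

```text
time_s: 3.48
tcp_pos: [0.6099, -0.0398, 0.1742]
tool_rot: [-89.2, -0.5, -82.0]
wrist_force: [0.6, -3.7, 2.6]
gripper_width: 0.0001
```

Call:
arm_command(commands=[{"gripper":0,"linear":[-0.03,0.2,0],"turn":[0,0,0]},{"gripper":0,"linear":[-0.03,0.2,0],"turn":[0,0,0]},{"gripper":0,"linear":[-0.03,0.2,0],"turn":[0,0,0]},{"gripper":0,"linear":[-0.03,0.2,0],"turn":[0,0,0]}])

```text
time_s: 3.82
tcp_pos: [0.6085, -0.0329, 0.1728]
tool_rot: [-89.3, -0.5, -82.2]
wrist_force: [0.3, -2.9, 1.0]
gripper_width: 0.0001
```

Call:
arm_command(commands=[{"gripper":0,"linear":[-0.015,0.12,0],"turn":[0,0,0]},{"gripper":0,"linear":[-0.015,0.12,0],"turn":[0,0,0]},{"gripper":0,"linear":[-0.015,0.12,0],"turn":[0,0,0]}])

```text
time_s: 4.07
tcp_pos: [0.6079, -0.029, 0.1728]
tool_rot: [-89.3, -0.5, -82.2]
wrist_force: [0.6, -1.8, 0.4]
gripper_width: 0.0001
```

Call:
arm_command(commands=[{"gripper":0,"linear":[-0.01,0.07,0],"turn":[0,0,0]},{"gripper":0,"linear":[-0.01,0.07,0],"turn":[0,0,0]}])

```text
time_s: 4.23
tcp_pos: [0.6076, -0.0274, 0.1728]
tool_rot: [-89.3, -0.5, -82.2]
wrist_force: [-0.1, -2.0, 0.3]
gripper_width: 0.0002
```

Call:
arm_command(commands=[{"gripper":0,"linear":[-0.01,0.06,0],"turn":[0,0,0]}])

```text
time_s: 4.32
tcp_pos: [0.6075, -0.0268, 0.1728]
tool_rot: [-89.3, -0.6, -82.2]
wrist_force: [0.1, -2.8, 0.5]
gripper_width: 0.0003
```

Run:
```python
from h import *
o=manip.get_obs();print(o["tcp_pos"],o["wrist_force"])
T=cam("top")
a=cv2.resize(T["frame"][148:182,245:290],(675,510),interpolation=cv2.INTER_CUBIC)
cv2.imwrite("pics/c3.png",a[:,:,::-1])
```

```text
[ 0.60752914 -0.0267657   0.17280225] [ 0.0932874  -2.77882438  0.45453925]
```

View pics/c3.png

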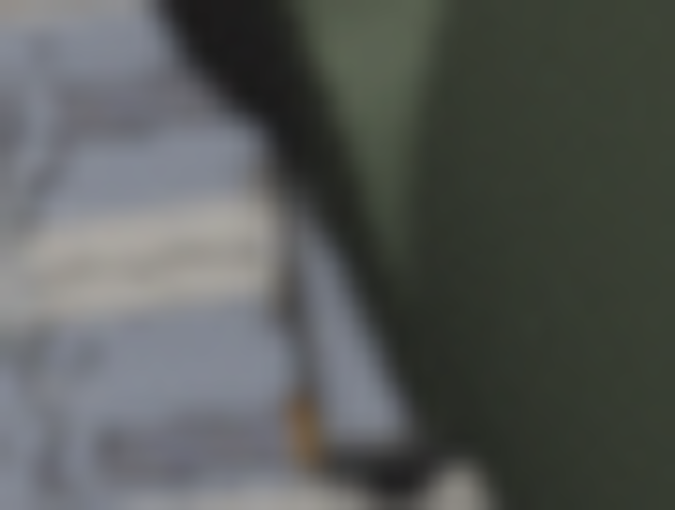

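The pad's edge (x≈278) now almost meets the dark face strip (x≈290), so about 1–4 mm is left. I'll creep on by force.

Call:
arm_command(commands=[{"gripper":0,"linear":[-0.01,0.06,0],"turn":[0,0,0]}])

```text
time_s: 4.45
tcp_pos: [0.6074, -0.0261, 0.1728]
tool_rot: [-89.3, -0.5, -82.2]
wrist_force: [-0.5, -2.1, 0.0]
gripper_width: 0.0
```

Call:
arm_command(commands=[{"gripper":0,"linear":[-0.01,0.06,0],"turn":[0,0,0]}])

```text
time_s: 4.53
tcp_pos: [0.6073, -0.0255, 0.1728]
tool_rot: [-89.3, -0.5, -82.2]
wrist_force: [0.2, -2.4, 0.6]
gripper_width: -0.0003
```

Call:
arm_command(commands=[{"gripper":0,"linear":[-0.01,0.06,0],"turn":[0,0,0]}])

```text
time_s: 4.62
tcp_pos: [0.6072, -0.0249, 0.1728]
tool_rot: [-89.3, -0.6, -82.2]
wrist_force: [1.0, -4.8, 0.2]
gripper_width: 0.0
```

Call:
arm_command(commands=[{"gripper":0,"linear":[0,0,0],"turn":[0,0,0]}])

```text
time_s: 4.7
tcp_pos: [0.6072, -0.025, 0.1728]
tool_rot: [-89.3, -0.6, -82.2]
wrist_force: [-0.0, -2.6, -0.2]
gripper_width: -0.0001
```

Call:
arm_command(commands=[{"gripper":0,"linear":[0,0.03,0],"turn":[0,0,0]}])

```text
time_s: 4.78
tcp_pos: [0.6072, -0.0249, 0.1728]
tool_rot: [-89.3, -0.6, -82.2]
wrist_force: [0.7, -4.5, 0.4]
gripper_width: 0.0003
```

Call:
arm_command(commands=[{"gripper":0,"linear":[-0.005,0.05,0],"turn":[0,0,0]}])

```text
time_s: 4.87
tcp_pos: [0.6072, -0.0249, 0.1728]
tool_rot: [-89.3, -0.6, -82.2]
wrist_force: [0.5, -5.6, 0.9]
gripper_width: -0.0003
```

Contact is confirmed: a 0.5 mm command gave no motion, and the force rose from about 2.5 to 5.6 N, well under 9. Backing off and going up and over to the clamp.

Call:
arm_command(commands=[{"gripper":0,"linear":[0.14,-1.0,0],"turn":[0,0,0]},{"gripper":0,"linear":[0.14,-1.0,0],"turn":[0,0,0]},{"gripper":0,"linear":[0,0,3.0],"turn":[0,0,0]},{"gripper":0,"linear":[0,0,4.0],"turn":[0,0,0]},{"gripper":0,"linear":[0,0,3.5],"turn":[0,0,0]}])

```text
time_s: 5.28
tcp_pos: [0.6066, -0.0477, 0.2737]
tool_rot: [-90.0, -0.3, -82.2]
wrist_force: [0.8, 0.1, 0.8]
gripper_width: 0.0001
```

Call:
arm_command(commands=[{"gripper":4.5,"linear":[0,3.8,0],"turn":[0,0,0]},{"gripper":4.5,"linear":[0,3.8,0],"turn":[0,0,0]},{"gripper":4.5,"linear":[0,3.8,0],"turn":[0,0,0]},{"gripper":4.5,"linear":[0,3.8,0],"turn":[0,0,0]},{"gripper":4.5,"linear":[0,3.8,0],"turn":[0,0,0]}])

```text
time_s: 5.7
tcp_pos: [0.6107, 0.1343, 0.2829]
tool_rot: [-89.3, -0.5, -83.3]
wrist_force: [-0.4, -0.5, -0.4]
gripper_width: 0.045
```

Call:
arm_command(commands=[{"gripper":4.5,"linear":[0,3.0,0],"turn":[0,0,0]},{"gripper":4.5,"linear":[0,0,0],"turn":[0,0,0]}])

```text
time_s: 5.87
tcp_pos: [0.6095, 0.1731, 0.2833]
tool_rot: [-89.3, -0.3, -82.9]
wrist_force: [-0.4, 0.3, 0.2]
gripper_width: 0.0451
```

Call:
arm_command(commands=[{"gripper":4.5,"linear":[0.65,2.5,0],"turn":[0,0,0]},{"gripper":4.5,"linear":[0,0.1,-3.0],"turn":[0,0,0]},{"gripper":4.5,"linear":[0,0,-3.0],"turn":[0,0,0]},{"gripper":4.5,"linear":[0,0,-1.5],"turn":[0,0,0]},{"gripper":4.5,"linear":[0,0,0],"turn":[0,0,0]}])

```text
time_s: 6.28
tcp_pos: [0.6176, 0.2013, 0.2066]
tool_rot: [-89.1, -0.1, -82.7]
wrist_force: [-0.8, -1.8, 0.0]
gripper_width: 0.0452
```

Run:
```python
from h import *
o=manip.get_obs();print(o["tcp_pos"],o["wrist_force"])
T=cam("top");S=cam("scene")
a=cv2.resize(T["frame"][130:190,175:275],(500,300),interpolation=cv2.INTER_CUBIC)
b=cv2.resize(S["frame"][100:220,260:360],(500,600),interpolation=cv2.INTER_CUBIC)
b=b[:,:300] if 0 else cv2.resize(b,(300,360))
a=cv2.copyMakeBorder(a,0,60,0,0,0)
cv2.imwrite("pics/c4.png",np.hstack([a,b])[:,:,::-1])
```

```text
[0.61758344 0.20126917 0.20664931] [-0.7741708  -1.82041346  0.04037732]
```

View pics/c4.png

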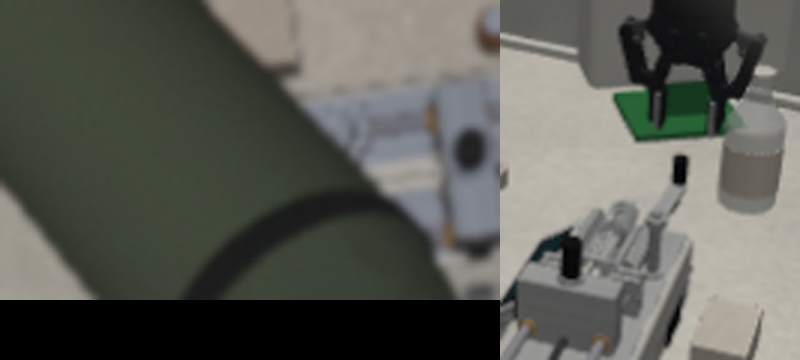

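The finger tips (657,125) and (713,132) straddle the clamp knob (680,170). The pusher sits at the pad. Descending now.

Call:
arm_command(commands=[{"gripper":4.5,"linear":[-0.1,-0.2,-1.5],"turn":[0,0,0]},{"gripper":4.5,"linear":[0,0,-1.5],"turn":[0,0,0]},{"gripper":4.5,"linear":[0,0,-1.2],"turn":[0,0,0]},{"gripper":4.5,"linear":[0,0,-0.3],"turn":[0,0,0]}])

```text
time_s: 6.72
tcp_pos: [0.6212, 0.1989, 0.1699]
tool_rot: [-88.4, 0.1, -82.9]
wrist_force: [0.0, 0.5, 0.2]
gripper_width: 0.0448
```

Call:
arm_command(commands=[{"gripper":2.4,"linear":[0,0,0],"turn":[0,0,0]},{"gripper":2.4,"linear":[0,0,0],"turn":[0,0,0]},{"gripper":2.4,"linear":[0,0,0],"turn":[0,0,0]}])

```text
time_s: 6.97
tcp_pos: [0.622, 0.1987, 0.1718]
tool_rot: [-88.4, 0.1, -82.9]
wrist_force: [-0.4, -0.2, -0.7]
gripper_width: 0.0237
```

Call:
arm_command(commands=[{"gripper":2.4,"linear":[-0.5,0,-1.1],"turn":[-1.2,0,0]},{"gripper":2.4,"linear":[0,0,-0.1],"turn":[0,0,0]}])

```text
time_s: 7.13
tcp_pos: [0.6178, 0.1988, 0.1615]
tool_rot: [-88.4, -1.1, -82.9]
wrist_force: [-0.8, -0.0, -0.7]
gripper_width: 0.024
```

Call:
arm_command(commands=[{"gripper":2.4,"linear":[-0.84,-0.14,0],"turn":[0,0,7]},{"gripper":2.4,"linear":[-0.82,-0.24,0],"turn":[0,0,7]},{"gripper":2.4,"linear":[-0.79,-0.34,0],"turn":[0,0,7]}])

```text
time_s: 7.38
tcp_pos: [0.5948, 0.1933, 0.1638]
tool_rot: [-88.1, -1.1, -61.6]
wrist_force: [1.5, -0.2, -1.0]
gripper_width: 0.0241
```

Call:
arm_command(commands=[{"gripper":2.4,"linear":[-0.9,-0.54,-0.15],"turn":[0,0,7]},{"gripper":2.4,"linear":[-0.75,-0.57,-0.1],"turn":[0,0,7]},{"gripper":2.4,"linear":[-0.66,-0.65,-0.1],"turn":[0,0,7]},{"gripper":2.4,"linear":[-0.53,-0.68,-0.1],"turn":[0,0,7]}])

```text
time_s: 7.72
tcp_pos: [0.5671, 0.1706, 0.1636]
tool_rot: [-87.7, -1.1, -32.9]
wrist_force: [0.2, 2.1, -0.2]
gripper_width: 0.0241
```

Call:
arm_command(commands=[{"gripper":2.4,"linear":[-0.5,-0.85,-0.15],"turn":[0,0,7]},{"gripper":2.4,"linear":[-0.38,-0.82,-0.1],"turn":[0,0,7]},{"gripper":2.4,"linear":[-0.25,-0.84,-0.1],"turn":[0,0,7]},{"gripper":2.4,"linear":[-0.16,-0.86,-0.1],"turn":[0,0,7]}])

```text
time_s: 8.05
tcp_pos: [0.5549, 0.1373, 0.1633]
tool_rot: [-87.4, -1.4, -4.3]
wrist_force: [-1.1, 1.4, -0.7]
gripper_width: 0.0241
```

Call:
arm_command(commands=[{"gripper":2.4,"linear":[-0.05,-0.85,0],"turn":[0,0,7]},{"gripper":2.4,"linear":[0.05,-0.85,0],"turn":[0,0,6]}])

```text
time_s: 8.22
tcp_pos: [0.5554, 0.1196, 0.1651]
tool_rot: [-87.4, -1.5, 9.2]
wrist_force: [0.2, 0.2, -0.7]
gripper_width: 0.0241
```

Call:
arm_command(commands=[{"gripper":2.4,"linear":[0.03,-0.4,-0.1],"turn":[0,0,0]}])

```text
time_s: 8.3
tcp_pos: [0.5562, 0.1152, 0.1648]
tool_rot: [-87.3, -1.6, 9.5]
wrist_force: [-7.8, 20.6, 4.6]
gripper_width: 0.024
```

Call:
arm_command(commands=[{"gripper":2.4,"linear":[0.03,-0.3,0],"turn":[0,0,0]}])

```text
time_s: 8.38
tcp_pos: [0.5562, 0.1147, 0.1655]
tool_rot: [-87.0, -1.6, 9.4]
wrist_force: [-1.5, 31.2, -21.2]
gripper_width: 0.0243
```

Call:
arm_command(commands=[{"gripper":2.4,"linear":[0.03,-0.25,0],"turn":[0,0,0]}])

```text
time_s: 8.47
tcp_pos: [0.556, 0.1154, 0.166]
tool_rot: [-86.7, -1.6, 9.4]
wrist_force: [-3.3, 17.4, -8.1]
gripper_width: 0.0243
```

The stop is felt at y≈0.115, as predicted. Releasing, lifting and moving clear for a check.

Call:
arm_command(commands=[{"gripper":4.0,"linear":[0,0.3,0],"turn":[0,0,0]},{"gripper":4.0,"linear":[0,0,0],"turn":[0,0,0]},{"gripper":4.0,"linear":[0,0,2.5],"turn":[0,0,0]},{"gripper":4.0,"linear":[0,0,3.5],"turn":[0,0,0]},{"gripper":4.0,"linear":[0,0,4.0],"turn":[0,0,0]}])

```text
time_s: 8.88
tcp_pos: [0.5538, 0.118, 0.2642]
tool_rot: [-86.6, -1.1, 8.7]
wrist_force: [0.6, -0.6, 1.1]
gripper_width: 0.0401
```

Call:
arm_command(commands=[{"gripper":4.0,"linear":[-2.5,-3.2,0.5],"turn":[0,0,-4]},{"gripper":4.0,"linear":[-2.5,-3.2,0.5],"turn":[0,0,-4]},{"gripper":4.0,"linear":[-2.0,-3.6,0],"turn":[0,0,-4]},{"gripper":4.0,"linear":[-1.5,-3.8,0],"turn":[0,0,-4]},{"gripper":4.0,"linear":[-1.0,-3.8,0],"turn":[0,0,-4]}])

```text
time_s: 9.3
tcp_pos: [0.4596, -0.0534, 0.2848]
tool_rot: [-86.4, -2.0, -12.1]
wrist_force: [0.8, -0.3, -1.0]
gripper_width: 0.0401
```

Call:
arm_command(commands=[{"gripper":4.0,"linear":[-0.5,-4,0],"turn":[0,0,-4]},{"gripper":4.0,"linear":[0,-4,0],"turn":[0,0,-4]},{"gripper":4.0,"linear":[0,-4,0],"turn":[0,0,-4]},{"gripper":4.0,"linear":[0,-4,0],"turn":[0,0,-4]},{"gripper":4.0,"linear":[0,-4,0],"turn":[0,0,-4]}])

```text
time_s: 9.72
tcp_pos: [0.4502, -0.2624, 0.289]
tool_rot: [-86.9, -2.4, -33.9]
wrist_force: [0.7, 0.3, 0.0]
gripper_width: 0.0399
```

Run:
```python
from h import *
o=manip.get_obs();print(o["tcp_pos"],o["wrist_force"])
T=cam("top");S=cam("scene")
np.save("T2.npy",T,allow_pickle=True);np.save("S2.npy",S,allow_pickle=True)
a=cv2.resize(T["frame"][135:215,185:305],(480,320),interpolation=cv2.INTER_CUBIC)
b=cv2.resize(S["frame"][145:275,225:330],(320,396),interpolation=cv2.INTER_CUBIC)
a=cv2.copyMakeBorder(a,0,76,0,0,0)
cv2.imwrite("pics/c5.png",np.hstack([a,b])[:,:,::-1])
```

```text
[ 0.45018222 -0.26236253  0.28896169] [0.74559429 0.28048287 0.03239984]
```

View pics/c5.png

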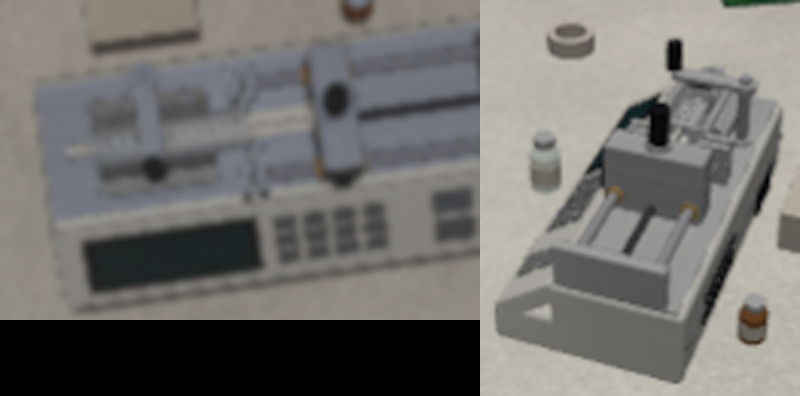

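The clamp lies across the barrel, with the pivot at (147,72) and the knob at (153,168). The pusher face meets the pad at (312,118), and the vials and carton stand as before. I'll check both numerically.

Run:
```python
from h import *
T=np.load("T2.npy",allow_pickle=True).item();S=np.load("S2.npy",allow_pickle=True).item()
t=lambda x,y:((x+.5)/4-.5+185,(y+.5)/4-.5+135)
s=lambda x,y:((x+.5)*105/320-.5+225,(y+.5)*130/396-.5+145)
k=onz(T,t(153,166),.182);kS,e=tri(T,t(153,168),S,s(195+0,55)) if 0 else (onz(S,s(674-480,55),.167),0)
pv=onz(T,t(147,71),.155);pS=onz(S,s(745-480,82),.155)
print("knob",k,kS,"piv",pv,pS)
yaw=8.1
for a,b in((k,pv),(kS,pS),((k+kS)/2,np.array([.623,.1285,0]))):
    d=a-b;print("clamp deg",180+yaw-np.degrees(np.arctan2(d[1],d[0]))%360,np.linalg.norm(d[:2]))
print("pk",onz(T,t(336,97),.195),onz(S,s(660-480,124),.175))
T0=np.load("T0.npy",allow_pickle=True).item()["frame"];S0=np.load("S0.npy",allow_pickle=True).item()["frame"]
for n,a,b in(("top",T0,T["frame"]),("scene",S0,S["frame"])):
    m=(cv2.absdiff(a,b).max(2)>50).astype(np.uint8)
    c=cv2.connectedComponentsWithStats(cv2.morphologyEx(m,cv2.MORPH_CLOSE,np.ones((3,3))))
    print(n,[list(map(int,x)) for x in c[2][1:] if x[4]>8])
```

```text
knob [0.5535354  0.12020823 0.182     ] [0.55298684 0.11905896 0.167     ] piv [0.6252094 0.1272584 0.155    ] [0.62376774 0.12506463 0.155     ]
clamp deg 2.482206331626969 0.0720199090787663
clamp deg 3.250145568107115 0.07103522748747314
clamp deg 0.8544485425836683 0.07030024584266183
pk [ 0.59969919 -0.00459501  0.195     ] [ 0.60067134 -0.00372759  0.175     ]
top [[287, 147, 13, 15, 72], [192, 151, 6, 7, 36], [265, 156, 9, 10, 57], [220, 162, 4, 5, 13], [290, 163, 12, 16, 56], [358, 176, 113, 208, 14522], [266, 178, 8, 4, 21], [448, 182, 13, 40, 159], [494, 338, 18, 21, 290]]
scene [[73, 0, 92, 99, 3203], [41, 42, 17, 6, 62], [106, 42, 28, 9, 60], [123, 88, 19, 4, 27], [148, 100, 36, 80, 1306], [125, 104, 11, 3, 31], [316, 151, 7, 20, 78], [286, 158, 6, 13, 66], [295, 172, 6, 2, 9], [254, 179, 46, 58, 1061], [292, 193, 9, 11, 41]]
```

```bash
python3 -c "
from h import *
print(manip.get_obs()['wrist_force'],manip.job_done())"
```

```text
the job is handed in; nothing more can be done
[-0.39589405  0.74531977  0.1625439 ] None
```

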